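# Set the component tester to capacitors and start it

## Task

Push the tab of the component tester's dial round with a fingertip until it points squarely at the mark with two parallel bars (the capacitor sign), then press the round start button fully down and let it come up again. Only push: do not pull the dial up off its seat, and leave everything else on and around the tester where it is.

Things in the scene. Friction and masses are not known exactly. Their poses are not given: they have to be found in the camera images.
- axis (a point): Point where the dial's turning axis meets the tester's flat face. The tester is a grey box fixed to the table, 250 mm deep (its own x) by 260 mm wide (its own y), face level and 55 mm above the table, this point at the face's centre; the axes are the tester's: x to its far side, y to its left, z up.
- dial (a joint): Angle of the black dial (rad): 0 when the tab points along the tester's -x (roughly to the robot), growing counter-clockwise seen from above; stops at -1.9 and 1.9. It starts within 0.28 of 0. It turns stiffly (about 0.12 N m, some 2 N at the tab), has no clicks and stays where it is left. The dial is a disc of 38 mm radius and 13 mm high above the face.
- tab (a point): The dial's protruding tab, a black upright fin 8 mm thick that runs radially from 18 to 70 mm from the axis, beyond the disc's edge, and stands from 4 to 34 mm above the face; this point is in the fin 58 mm from the axis and 19 mm above the face. Its own -x points outwards along the tab.
- aim (a point): Point to which the tab points: on the dial's line straight ahead of the tab, 92 mm from the axis, just above the face; turns with the dial.
- mark_bars: Centre of the wanted mark: a flat white disc of 32 mm diameter, under 3 mm high, on the tester's face with two parallel black bars (each 20 x 5 mm, 7 mm apart), the sign of a capacitor. Four such discs lie round the dial 92 mm from its axis, at dial angles -1.40, -0.63, 0.63 and 1.40 rad; which of them bears the bars changes. The other three bear a filled black disc, a hollow square and a triangle.
- start (a joint): Travel of the round grey start button (m): 0 released, 0.006 fully down; a spring returns it; fully down takes 5 N.
- start_top (a point): Centre of the start button's top, 28 mm across, on the tester's face at its far right corner (85 mm to the far side and 85 mm to the right of the dial's axis); pressed straight down.
- dial_lift (a joint): How far the dial has been pulled up off its seat on its sprung shaft (m), 0 when seated, 0.008 at most; turning does not raise it.
- spool: Bystander, to be left alone: solder spool, 54 mm across, 44 mm high, standing left of the tester; origin at the middle of its underside.
- board: Bystander, to be left alone: green circuit board 75 x 55 mm, 17 mm high, lying left of the tester; origin at the middle of its underside.
- iron: Bystander, to be left alone: orange-handled cordless soldering iron, 190 mm long, 22 mm high, lying right of the tester; origin at its underside, 85 mm from the handle's end, tip towards its own x.
- carton: Bystander, to be left alone: open cardboard box 75 x 45 x 25 mm, right of the tester's far end; origin at the middle of its underside.
- jar: Bystander, to be left alone: small jar, 44 mm across, 60 mm high, beyond the tester; origin at the middle of its underside.
- canister: Bystander, to be left alone: can capacitor, 22 mm across, 32 mm high, standing loose on the tester's face at its far left; origin at the middle of its underside.
- driver: Bystander, to be left alone: screwdriver 160 mm long lying on the left; origin at the middle of its underside.

How it is judged:
On the way, in this order (a step that is already met when the one before it is completed fails the run):
1. the tab points at the two-bar mark and the dial rests there (horizontal distance between aim and mark_bars below 0.014 m and velocity of joint dial between -0.05 and 0.05 rad/s), for 0.3 s.
2. the start button is pressed fully down while the dial points at the mark (horizontal distance between aim and mark_bars below 0.014 m and value of joint start above 0.005 m), for 0.05 s.
At the end, for the whole second after the job is handed in: The point 92 mm out on the tab's line lies within 14 mm (about 9 degrees) of the centre of the two-bar mark, the dial is at rest and seated, and the start button, after being pressed at least 5 mm down, is up again (less than 1.5 mm) (all of step 1 and value of joint start below 0.0015 m and value of joint dial_lift below 0.002 m); the robot touches nothing.
It fails at once if the dial is pulled up off its seat by more than 3 mm (value of joint dial_lift above 0.003 m).
It fails at once if a bystander is lifted or moved by more than 20 mm (distance of any of spool, board, iron, carton, jar, canister, driver from where it was at the start of the episode above 0.02 m).
It also fails if it takes over 45 s, if anything falls off the work surface, if the arm or the gripper's body presses on something with over 40 N, if the wrist force passes 120 N, or if a joint passes its speed limit or range.

## Robot

A 7-joint arm with a two-finger parallel gripper is mounted at the origin on the work surface. World frame = base frame: x ahead of the robot, y to its left, z up, the work surface at z = 0. Lengths are in m, angles in rad, forces in N, time in s.
With the tool pointing down it reaches from about 0.4 to 0.875 m from the base axis. Payload 19.3 kg.
Tool frame: the origin (TCP) lies on the centre line of the jaws, within the pads' length; the fingertips stand 8 mm ahead of it and the grasp point (between the pads) lies 11 mm behind it; z points along the fingers, y is the line along which they close (so a half turn about z gives the same grasp; the last joint's range is limited). The gripper opens to 85 mm and grips with 20 to 120 N. Pads are 22 mm wide; open, the fingers measure 114 mm over their backs; the gripper's body (76 mm by 85 mm) begins 54 mm behind the grasp point. The pads swing forward as they close: fully open they stand 13 mm farther back than shut.
Start: joints at [1.168, 0.521, -0.036, 1.599, 0.021, 1.021, -0.113], TCP at [0.204, -0.591, 0.239] pointing down, gripper open.
Joint ranges: [-2.91, 2.91], [-0.3, 2.13], [-1.5, 1.42], [0.17, 2.43], [-1.26, 4.41], [0.16, 1.93], [-2.52, 2.52]. Speed limits (rad/s): [1.89, 1.89, 2.39, 2.39, 3.01, 3.01, 3.01].

## Interface

Orientations are given as [roll, pitch, yaw] about the fixed x, y, z axes, in that order (R = Rz(yaw) Ry(pitch) Rx(roll)).
In Python, from workcell import status, grab_frame, camera_params, bot, search_frame, silhouettes gives the robot as it stands.
- The arm moves only by the shell command python3 -m creep 'ROWS' [FORCE]. ROWS is JSON, a list of rows, each a list of 5 numbers: the shift along the tool's x, y, z in units of 60 mm (1.0 is 60 mm), then the turn about the tool's z in units of 8 degrees (1.0 is 8 degrees), then the opening, from 0 (shut) to 1 (fully open). In form: [[x, y, z, twist, hand], ...]. A call has 1 to 5 rows; each row is the pose to reach, as a shift and turn from the pose commanded when the call began, along the tool's axes at that moment; what a row does not reach only later rows make up. A row lasts 1/8 s, in which the tool goes at most 62.5 mm and 10.7 degrees, less where a joint would pass 70% of its speed; a pose out of reach is approached as far as the arm can. A call with a gripper value outside its range is refused whole. The fingers move at their own pace and stop on an object; FORCE is the grip in N (left out, the last holds). Time passes only in rows, so rows that repeat a pose let the fingers close. It gives the time, the measured TCP pose, the force, the opening and the grip force at its end, in the units of the state.
- status.observe(): the state, without advancing time (a new reading comes with each control period).
- grab_frame(name): name is "side" or "top" or "wrist"; returns the picture (400x640x3 uint8, blue, green, red); there is no depth.
- camera_params(name): a dict with "K" (3x3 intrinsics, pixels), "rvec" (rotation vector, rad) and "tvec" (3), from world to camera coordinates, as OpenCV has them; the wrist camera has in their place "tool_from_camera" (4x4, takes a point from camera to tool coordinates, whose origin is the TCP and whose axes are the flange's). Camera axes: x right, y down, z forward; pixel columns grow to the right and rows downward; lengths in m; the calibration is good to about 2 mm. A picture is of the moment at which its call begins: read the wrist's pose just before it. camera_params takes no time and is no camera call.
- bot.job_done(): hands the job in; it is judged then, once.
Trained networks look in the newest picture that a camera, given by its name, has taken for a name from the list of things; names that differ only in an ending like _2 or _b are one class to them, and where a whole thing is asked for, a point or a joint stands for the part that bears it (a point fixed in the world has none). Each returns a list of dicts, best first, with "p" (0 to 1); they miss things now and then, are a little off and sometimes report something else, mostly with a low value. They report only what shows in the picture. A call takes as long as a camera call.
- search_frame(camera, name): "extent" ([left, top, right, bottom] as shares, 0 to 1, of the picture: columns of its width, rows of its height, round what is visible of it).
- silhouettes(camera, name): "mask" (400x640 bool, what is visible of it) and "extent" ([left, top, right, bottom] as shares, 0 to 1, of the picture: columns of its width, rows of its height, round what is visible of it).
The state is a dict: "clock": time; "qpos": joint angles; "qd": joint speeds; "joint_efforts": joint torques, N m; "position": TCP position; "tool_rot": TCP orientation; "force": force on the tool from outside, world axes, zero at the start; "moment": the same for the moment, N m; "grip_width": finger opening in m; "finger_force": force on a finger pad.
Only numpy, scipy, OpenCV 4.12 (cv2) and the standard library are available. Lean on these libraries where they do the work, as an engineer would, in place of code of your own. Each camera call takes 0.05 s, during which the arm holds its last target. There are 200 camera calls.

## Working session

There is one attempt and no reset: what is moved stays moved. The work goes in short steps, Python scripts to look and compute and a shell command to move; the robot and the scene stay as the last step left them, time stands still between calls to the robot, and variables do not carry over. Pictures are saved under pics/ and viewed, at most 10 in all, crops included, and the job is handed in when it is done.

```bash
mkdir -p pics
cat > h.py <<'E'
import numpy as np,cv2
from workcell import status,grab_frame,camera_params,bot,search_frame,silhouettes
def ray(cam,u,v,z):
    c=camera_params(cam);K=np.array(c["K"],float);R=cv2.Rodrigues(np.array(c["rvec"],float))[0];t=np.array(c["tvec"],float).ravel()
    d=R.T@np.linalg.inv(K)@[u,v,1];o=-R.T@t
    return o+d*(z-o[2])/d[2]
def det(cam,n):
    r=search_frame(cam,n)
    return [(round(x["p"],2),[round(float(a),1) for a in np.array(x["extent"])*[640,400,640,400]]) for x in r[:3]]
E
python3 - <<'E'
from h import *
s=status.observe();print({k:np.round(v,3).tolist() for k,v in s.items()})
for c in("top","side"):
    cv2.imwrite(f"pics/{c}0.png",grab_frame(c))
    for n in("mark_bars","start_top","tab","dial","axis","canister"):
        try: print(c,n,det(c,n))
        except Exception as e: print(n,e)
E
```

```text
{'clock': 0.0, 'qpos': [1.168, 0.522, -0.036, 1.6, 0.021, 1.021, -0.113], 'qd': [-0.0, 0.001, -0.002, -0.002, 0.001, 0.001, 0.001], 'joint_efforts': [-0.001, -92.711, 1.979, -36.994, 0.018, 0.008, -0.0], 'position': [0.204, -0.59, 0.239], 'tool_rot': [-3.14, 0.0, 0.333], 'force': [0.123, 0.483, -0.796], 'moment': [-0.04, -0.014, -0.01], 'finger_force': 0.0, 'grip_width': 0.085}
top mark_bars [(0.46, [367.7, 255.7, 383.6, 269.3]), (0.38, [401.8, 226.7, 438.1, 318.5])]
top start_top [(0.66, [376.8, 207.4, 386.6, 219.8])]
top tab [(0.88, [308.4, 227.2, 350.6, 283.2])]
top dial [(0.71, [313.0, 225.5, 349.4, 285.0]), (0.39, [215.8, 245.0, 246.7, 275.7])]
top axis [(0.73, [253.8, 174.4, 404.9, 324.3])]
top canister [(0.41, [285.4, 189.2, 295.6, 201.5])]
side mark_bars [(0.52, [377.6, 187.1, 398.9, 197.4]), (0.25, [251.7, 260.4, 303.6, 297.9])]
side start_top [(0.37, [300.2, 207.9, 308.3, 225.9])]
side tab [(0.61, [344.3, 193.8, 399.5, 218.6])]
side dial [(0.8, [344.0, 195.4, 400.0, 223.0])]
side axis [(0.97, [278.1, 173.1, 445.6, 287.1]), (0.26, [253.0, 262.1, 303.6, 295.4])]
side canister [(0.78, [297.5, 208.2, 310.3, 224.9])]
```

View pics/top0.png

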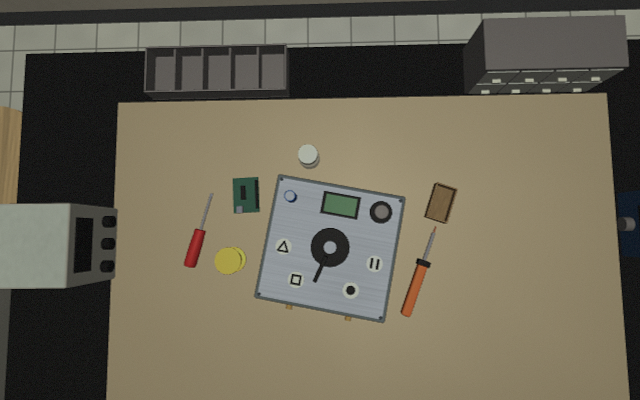

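View pics/side0.png

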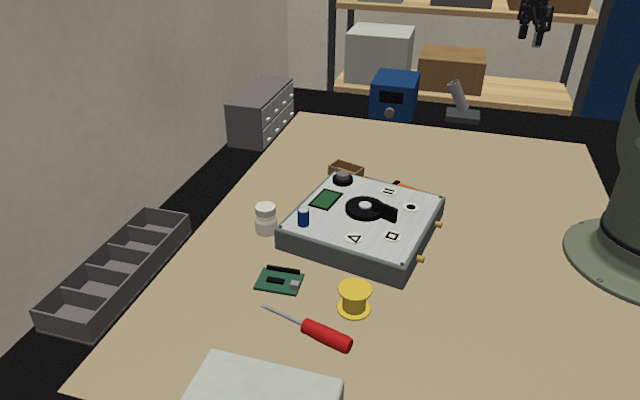

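```bash
cat > m.py <<'E'
from h import *
img=grab_frame("top")
def c(e): return (e[0]+e[2])/2,(e[1]+e[3])/2
zf=.055
e=det("top","mark_bars")[0][1]; bars=ray("top",*c(e),zf+.002)
e=det("top","start_top")
print(e); st=ray("top",381,212,zf+.015)
# white-mark centroids
g=img.min(2).astype(int)
ms=[]
for u,v in((284,247),(296,280),(351,290),(374,263)):
    p=g[v-12:v+13,u-12:u+13]; b=cv2.morphologyEx((p>np.percentile(p,88)).astype(np.uint8),cv2.MORPH_CLOSE,np.ones((3,3)))
    n,l,s,ce=cv2.connectedComponentsWithStats(b); k=1+s[1:,4].argmax()
    q=s[k]; m=(u-12+q[0]+(q[2]-1)/2,v-12+q[1]+(q[3]-1)/2); ms.append(ray("top",*m,zf+.002)[:2]); print(m,q[2:],ms[-1].round(4))
# rigid fit: tester coords
a=np.array([-1.4,-.63,.63,1.4]); P=np.c_[-.092*np.cos(a),-.092*np.sin(a)]; Q=np.array(ms)
U,S,V=np.linalg.svd((P-P.mean(0)).T@(Q-Q.mean(0))); R=V.T@np.diag([1,np.sign(np.linalg.det(V.T@U.T))])@U.T
t=Q.mean(0)-R@P.mean(0)
print("resid",(Q-(P@R.T+t)).round(4).tolist()); yaw=np.arctan2(R[1,0],R[0,0])
print("axis",t.round(4),"yaw",yaw,"bars",bars.round(4),"start fit",(t+R@[.085,-.085]).round(4),"img",st.round(4))
# fin: dark pixels seen beyond disc, at z of top
tip=[]
dark=img.max(2)<60
for v in range(225,300):
    for u in range(300,360):
        if dark[v,u]:
            w=R.T@(ray("top",u,v,zf+.030)[:2]-t); r=np.hypot(*w)
            if .046<r<.075: tip.append(np.arctan2(-w[1],-w[0]))
tip=np.array(tip);print("dial",np.median(tip),len(tip),tip.std())
np.savez("geo.npz",t=t,R=R)
E
python3 m.py
```

```text
[(0.5, [379.6, 207.0, 388.9, 219.5])]
(np.float64(283.0), np.float64(245.0)) [15 13 55] [0.5143 0.1542]
(np.float64(296.5), np.float64(282.0)) [14 11 28] [0.4425 0.1279]
(np.float64(350.0), np.float64(290.0)) [15 15 68] [0.4266 0.0241]
(np.float64(373.5), np.float64(263.0)) [10 15 37] [ 0.4779 -0.0223]
resid [[0.0034, -0.0004], [-0.004, -0.0018], [0.0001, 0.001], [0.0005, 0.0013]]
axis [0.5095 0.0627] yaw -0.18633705806340145 bars [ 0.4757 -0.0222  0.057 ] start fit [ 0.5773 -0.0366] img [ 0.5761 -0.0376  0.07  ]
dial -0.2532511814375603 42 0.032712879248391946
```

```bash
python3 -m creep '[[5.0,-2.4,0,5.5,0],[5.0,-2.4,0,5.5,0],[5.0,-2.4,0,5.5,0],[5.0,-2.4,0,5.5,0],[5.0,-2.4,0,5.5,0]]'
cat > d.py <<'E'
import sys
from h import *
from scipy.spatial.transform import Rotation as Ro
# delta to world target x y z yaw, in row units
s=status.observe();R=Ro.from_euler("xyz",s["tool_rot"]).as_matrix();x=[float(a) for a in sys.argv[1:]]
d=R.T@(np.array(x[:3])-s["position"])/.06
y=np.arctan2(R[1,0],R[0,0])
print("pos",np.round(s["position"],4),"yaw",round(y,3),"rows",d.round(3),"twist",round(-np.degrees(x[3]-y)/8,3),"F",np.round(s["force"],1),"t",s["clock"])
E
python3 d.py .4716 .1138 .239 -.44
```

```text
clock: 1.48
position: [0.4188, -0.3783, 0.2395]
tool_rot: [3.141, -0.0, -0.439]
force: [0.9, -0.7, 0.3]
grip_width: 0.0
finger_force: 0.0
pos [ 0.4188 -0.3783  0.2395] yaw -0.439 rows [-2.692e+00 -7.798e+00  5.000e-03] twist 0.004 F [ 0.9 -0.7  0.3] t 1.475
```

```bash
python3 -m creep '[[-2.7,-7.8,0,0,0],[-2.7,-7.8,0,0,0],[-2.7,-7.8,0,0,0],[-2.7,-7.8,0,0,0],[-2.7,-7.8,0,0,0]]' >/dev/null; python3 d.py .4716 .1138 .239 -.44
```

```text
pos [ 0.4494 -0.0668  0.2396] yaw -0.435 rows [-0.934 -2.885  0.01 ] twist 0.034 F [1.3 0.3 0.8] t 2.1
```

```bash
python3 -m creep '[[-0.9,-2.9,0,0,0],[-0.9,-2.9,0,0,0],[-0.9,-2.9,0,0,0],[-0.9,-2.9,0,0,0],[-0.9,-2.9,0,0,0]]' >/dev/null; python3 d.py .4716 .1138 .079 -.44
python3 - <<'E'
from h import *
cv2.imwrite("pics/w1.png",grab_frame("wrist"))
E
```

```text
pos [0.4737 0.1114 0.2393] yaw -0.435 rows [-0.049 -0.023  2.671] twist 0.035 F [-0.2 -0.2 -1.1] t 2.725
```

View pics/w1.png

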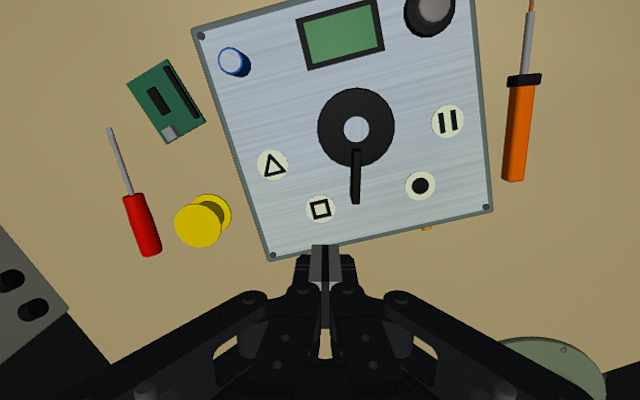

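```bash
cat > w.py <<'E'
from h import *
from scipy.spatial.transform import Rotation as Ro
def wray(u,v,z,s):
    c=camera_params("wrist");T=np.array(c["tool_from_camera"]);R=Ro.from_euler("xyz",s["tool_rot"]).as_matrix()
    o=R@T[:3,3]+s["position"];d=R@T[:3,:3]@np.linalg.inv(np.array(c["K"]))@[u,v,1]
    return (o+d*(z-o[2])/d[2])[:2]
E
python3 - <<'E'
from w import *
s=status.observe();g=np.load("geo.npz")
a=np.array([-1.4,-.63,.63,1.4]);P=np.c_[-.092*np.cos(a),-.092*np.sin(a)]
Q=np.array([wray(*p,.057,s) for p in((272.5,165),(320,209.5),(420,186),(448,121.5))])
U,S,V=np.linalg.svd((P-P.mean(0)).T@(Q-Q.mean(0)));R=V.T@U.T;t=Q.mean(0)-R@P.mean(0)
print(np.linalg.det(R),t,np.arctan2(R[1,0],R[0,0]),(Q-(P@R.T+t)).round(4).tolist())
print("start",t+R@[.085,-.085],wray(434,9,.07,s))
for z,p in((.068,(356,130)),(.089,(355.5,203))):
    w=R.T@(wray(*p,z,s)-t);print(w,np.arctan2(-w[1],-w[0]))
np.savez("geo2.npz",t=t,R=R,Q=Q)
print(wray(325,245,.239-.008,s),s["position"])
E
```

```text
1.0 [0.5096724  0.06110363] -0.195109603848713 [[-0.0002, -0.0003], [-0.0, 0.0003], [0.0001, 0.0002], [0.0001, -0.0002]]
start [ 0.57658035 -0.03876291] [ 0.57418928 -0.03938217]
[-0.00074031  0.00012631] -0.16899253197912836
[-0.0657328  0.016622 ] -0.2476801080735226
[0.481626   0.10705471] [0.47378268 0.11078606 0.23928571]
```

```bash
python3 -m creep '[[-0.04,0,0.9,0,0],[-0.04,0,1.8,0,0],[-0.04,0,2.3,0,0],[-0.04,0,2.65,0,0],[-0.04,0,2.65,0,0]]' >/dev/null; python3 d.py .4716 .1138 .079 -.443;  python3 -m creep '[[0,0.04,0,0,0],[0,0.08,0,0,0],[0,0.12,0,0,0],[0,0.16,0,0,0],[0,0.16,0,0,0]]'
python3 - <<'E'
from h import *
from math import *
A=np.array([.056,.0185])
for th in(8,16,24,32,40):
    a=radians(th);c,s=cos(a),sin(a);print(th,((A-np.array([[c,s],[-s,c]])@A)/.06).round(3))
E
```

```text
pos [0.471  0.1114 0.0795] yaw -0.437 rows [-0.008 -0.04   0.007] twist 0.044 F [-0.2  0.   1. ] t 3.4
clock: 4.03
position: [0.4676, 0.1039, 0.0804]
tool_rot: [-3.142, -0.0, -0.435]
force: [-0.9, 0.0, 0.4]
grip_width: 0.0002
finger_force: 0.0
8 [-0.034  0.133]
16 [-0.049  0.269]
24 [-0.045  0.406]
32 [-0.022  0.541]
40 [0.02  0.672]
```

```bash
python3 -m creep '[[-0.034,0.133,0,-1,0],[-0.049,0.269,0,-2,0],[-0.045,0.406,0,-3,0],[-0.022,0.541,0,-4,0],[0.02,0.672,0,-5,0]]'
cat > p.py <<'E'
from w import *
import sys
s=status.observe();g=np.load("geo2.npz");t,R=g["t"],g["R"]
w=R.T@(s["position"][:2]-t);y=s["tool_rot"][2]-np.arctan2(R[1,0],R[0,0])
u=np.array([-np.cos(y),-np.sin(y)]);print("tool angle as dial",y,"radial",w@u,"behind",-(w@[-u[1],u[0]]),"polar",np.arctan2(-w[1],-w[0]),"F",np.round(s["force"],1))
cv2.imwrite(sys.argv[1],grab_frame("wrist"))
E
python3 p.py pics/w2.png
```

```text
clock: 4.65
position: [0.4512, 0.0671, 0.0803]
tool_rot: [-3.141, 0.001, 0.268]
force: [-2.9, 1.5, 0.2]
grip_width: -0.0001
finger_force: 1.3
tool angle as dial 0.4631444249304435 radial 0.05474111697490109 behind 0.021282882211619107 polar 0.09233771453583406 F [-2.9  1.5  0.2]
```

View pics/w2.png

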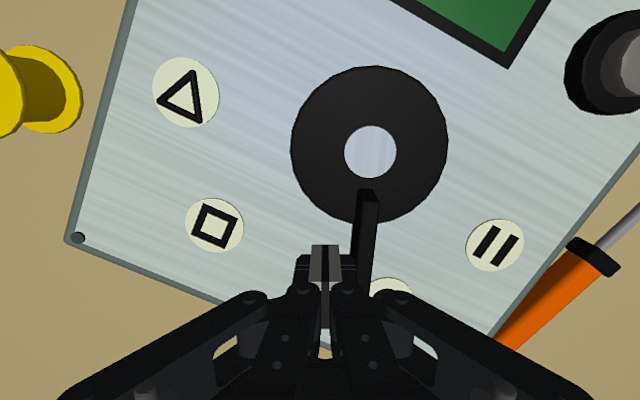

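The wrist view shows the fingers against the fin (355–375, 190–290), which has turned with them; the bars mark is at (495, 245).

```bash
python3 -m creep '[[-0.034,0.133,0,-1,0],[-0.049,0.269,0,-2,0],[-0.045,0.406,0,-3,0],[-0.022,0.541,0,-4,0],[-0.022,0.541,0,-4,0]]';python3 p.py pics/w3.png
```

```text
clock: 5.32
position: [0.4589, 0.0351, 0.0802]
tool_rot: [-3.141, -0.0, 0.818]
force: [0.5, -0.0, 0.3]
grip_width: -0.0001
finger_force: 0.0
tool angle as dial 1.0130160271952704 radial 0.05371130946277989 behind 0.019219687735959334 polar 0.669380004019779 F [ 0.5 -0.   0.3]
```

View pics/w3.png

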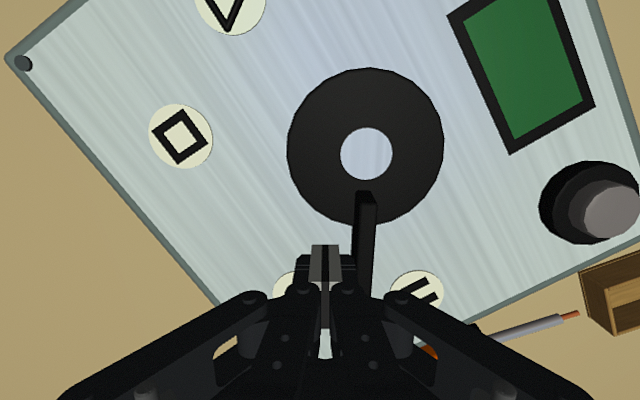

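```bash
python3 -m creep '[[-0.034,0.133,0,-1,0],[-0.049,0.269,0,-2,0],[-0.049,0.30,0,-2.25,0],[-0.049,0.30,0,-2.25,0]]';python3 p.py pics/x.png; python3 -m creep '[[0,-0.3,0,0,0],[0,-0.4,0,0,0],[0,-0.4,-0.8,0,0],[0,-0.4,-1.6,0,0],[0,-0.4,-1.8,0,0]]'; python3 -m creep '[[0,0,-0.6,0,0],[0,0,-0.6,0,0]]';python3 p.py pics/w4.png
```

```text
clock: 5.88
position: [0.4699, 0.0213, 0.0803]
tool_rot: [-3.141, -0.0, 1.132]
force: [-0.4, -0.4, 0.4]
grip_width: -0.0
finger_force: 0.3
tool angle as dial 1.3269311840069244 radial 0.052984460450298684 behind 0.01907963421256136 polar 0.981288248753063 F [-0.4 -0.4  0.4]
clock: 6.55
position: [0.4495, 0.0313, 0.1909]
tool_rot: [3.138, -0.002, 1.134]
force: [-0.7, 0.1, 0.0]
grip_width: 0.0001
finger_force: 0.0
clock: 6.8
position: [0.4493, 0.0311, 0.2259]
tool_rot: [3.139, -0.001, 1.134]
force: [0.3, -0.1, -0.0]
grip_width: 0.0003
finger_force: 0.0
tool angle as dial 1.3293376046820822 radial 0.05266926911655224 behind 0.04203295071459398 polar 0.6557840288508385 F [ 0.3 -0.1 -0. ]
```

View pics/w4.png

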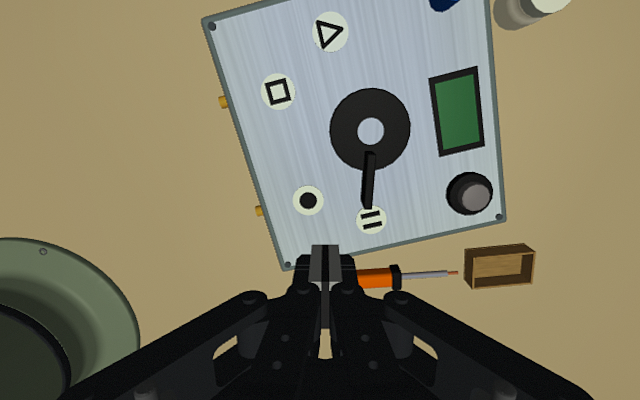

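Tab end at (367,208), bars mark at (371,220), dial centre (371,131): close. I'll measure the dial angle and the button position.

Run:
```python
from w import *
s=status.observe();g=np.load("geo2.npz")
a=np.array([-1.4,-.63,.63,1.4]);P=np.c_[-.092*np.cos(a),-.092*np.sin(a)]
Q=np.array([wray(*p,.057,s) for p in((330,32.5),(278,92),(308,200.5),(371.5,220))])
U,S,V=np.linalg.svd((P-P.mean(0)).T@(Q-Q.mean(0)));R=V.T@U.T;t=Q.mean(0)-R@P.mean(0)
print(t,np.arctan2(R[1,0],R[0,0]),(Q-(P@R.T+t)).round(4).tolist())
im=cv2.imread("pics/w4.png")
A=[]
for v in range(176,208):
    r=np.where(im[v,345:395].max(1)<70)[0]+345
    if len(r): A.append(R.T@(wray(r.mean(),v,.087,s)-t))
A=np.array(A);print(np.arctan2(-A[:,1],-A[:,0])[::4].round(3),np.hypot(*A.T)[::4].round(3))
for z in(.065,.07,.08): print("start",wray(475,198,z,s))
print(t+R@[.085,-.085])
```

```text
[0.50936564 0.06115076] -0.19158003166392445 [[-0.0006, -0.0008], [0.0003, -0.0004], [0.0002, 0.0006], [0.0, 0.0005]]
[1.239 1.239 1.25  1.249 1.249 1.257 1.256 1.277] [0.038 0.042 0.045 0.049 0.053 0.057 0.06  0.064]
start [ 0.57865401 -0.04298766]
start [ 0.57698068 -0.04054942]
start [ 0.57363401 -0.03567292]
[ 0.57662566 -0.038479  ]
```

```bash
python3 d.py .4560 .0225 .0795 1.264
```

```text
pos [0.4487 0.0309 0.2246] yaw 1.134 rows [-0.077  0.166  2.419] twist -0.929 F [ 0.1 -0.6 -0.6] t 6.85
```

```bash
python3 -m creep '[[-0.08,0.14,0.8,-0.9,0],[-0.08,0.14,1.6,-0.9,0],[-0.08,0.14,2.2,-0.9,0],[-0.08,0.14,2.42,-0.9,0],[-0.08,0.14,2.42,-0.9,0]]';python3 d.py .4753 .0164 .0795 1.264
```

```text
clock: 7.48
position: [0.4535, 0.0235, 0.0787]
tool_rot: [-3.14, 0.0, 1.262]
force: [0.3, 0.2, 0.1]
grip_width: -0.0003
finger_force: 0.0
pos [0.4535 0.0235 0.0787] yaw 1.262 rows [-0.001  0.382 -0.014] twist -0.017 F [0.3 0.2 0.1] t 7.475
```

```bash
python3 -m creep '[[0,0.15,0,0,0],[0,0.25,0,0,0],[0,0.32,0,0,0],[0,0.38,0,0,0],[0,0.38,0,0,0]]';python3 p.py pics/x.png; python3 -m creep '[[0,-0.3,0,0,0],[0,-0.4,0,0,0],[0,-0.4,-0.8,0,0],[0,-0.4,-1.6,0,0],[0,-0.4,-2.4,0,0]]' >/dev/null; python3 -m creep '[[0,0,0,0,0],[0,0,0,0,0]]' >/dev/null;python3 p.py pics/w5.png
```

```text
clock: 8.1
position: [0.4758, 0.0161, 0.0792]
tool_rot: [3.141, -0.0, 1.261]
force: [0.3, 0.7, -0.1]
grip_width: -0.0
finger_force: 0.0
tool angle as dial 1.4561059709978927 radial 0.05315690853446297 behind 0.018514430271099825 polar 1.1209484598012922 F [ 0.3  0.7 -0.1]
tool angle as dial 1.4560362707507946 radial 0.05344213222370966 behind 0.0427007384124151 polar 0.7818999599623409 F [ 0.2  0.1 -0.4]
```

View pics/w5.png

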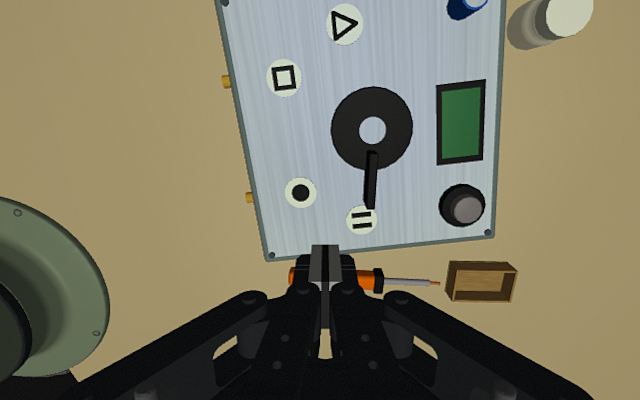

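```bash
cat > f.py <<'E'
from w import *
import sys
f=sys.argv[1];s=status.observe();g=np.load("geo2.npz");R,t=g["R"],g["t"]
im=cv2.imread(f);m=im.max(2)<70
def proj(p):
    c=camera_params("wrist");T=np.array(c["tool_from_camera"]);Rt=Ro.from_euler("xyz",s["tool_rot"]).as_matrix()
    q=(np.array(p)-s["position"])@Rt; q=(q-T[:3,3])@T[:3,:3]; q=np.array(c["K"])@q.T if q.ndim==1 else (np.array(c["K"])@q.T)
    return (q[:2]/q[2]).T
best=[]
B=[]
H,W=m.shape
box=np.zeros((H,W),np.uint8)
for d in np.arange(1.0,1.7,.01):
    pts=[]
    for r in(.046,.070):
        for o in(-.004,.004):
            for z in(.059,.089):
                w=R@[-r*np.cos(d)+o*np.sin(d),-r*np.sin(d)-o*np.cos(d)]+t;pts.append([*w,z])
    hull=cv2.convexHull(proj(np.array(pts)).astype(np.float32)).round().astype(int)
    a=np.zeros((H,W),np.uint8);cv2.fillConvexPoly(a,hull,1);b=cv2.dilate(a,np.ones((7,7)))-a
    best.append((m[a>0].mean()-m[b>0].mean(),d))
best.sort();print([(round(x,3),round(y,2)) for x,y in best[-6:]])
E
python3 f.py pics/w5.png
```

```text
[(np.float64(0.473), np.float64(1.47)), (np.float64(0.518), np.float64(1.42)), (np.float64(0.53), np.float64(1.46)), (np.float64(0.558), np.float64(1.43)), (np.float64(0.564), np.float64(1.45)), (np.float64(0.57), np.float64(1.44))]
```

Dial fits at 1.44 (target 1.40), within tolerance. Now the button.

```bash
python3 d.py .5768 -.0387 .12 1.262
```

```text
pos [0.4524 0.0233 0.2224] yaw 1.261 rows [-0.353  2.29   1.706] twist -0.005 F [-0.5 -1.1  0.1] t 9.075
```

```bash
python3 -m creep '[[-0.35,2.29,0,0,0],[-0.35,2.29,0,0,0],[-0.35,2.29,0.6,0,0],[-0.35,2.29,1.4,0,0],[-0.35,2.29,1.7,0,0]]' >/dev/null;python3 -m creep '[[0,0,0,0,0],[0,0,0,0,0]]' >/dev/null; python3 d.py .5768 -.0387 .085 1.262
```

```text
pos [ 0.5779 -0.0381  0.1225] yaw 1.262 rows [-0.015 -0.015  0.625] twist -0.003 F [0.  0.5 0.1] t 9.95
```

```bash
python3 -m creep '[[0,0,0.3,0,0],[0,0,0.5,0,0],[0,0,0.57,0,0],[0,0,0.6,0,0],[0,0,0.6,0,0]]'
```

```text
clock: 10.58
position: [0.5772, -0.0383, 0.0853]
tool_rot: [3.142, -0.0, 1.261]
force: [-0.3, 0.0, -0.2]
grip_width: 0.0
finger_force: 0.0
```

```bash
for i in 1 2 3; do :; done; python3 -m creep '[[0,0,0.03,0,0],[0,0,0.06,0,0],[0,0,0.09,0,0],[0,0,0.09,0,0]]' | sed -n 2,4p;  python3 -m creep '[[0,0,0.03,0,0],[0,0,0.06,0,0],[0,0,0.06,0,0]]'| sed -n 2,4p
```

```text
position: [0.5774, -0.0383, 0.0797]
tool_rot: [3.141, -0.0, 1.261]
force: [1.0, -0.0, 4.2]
position: [0.5777, -0.0383, 0.0783]
tool_rot: [3.14, 0.001, 1.261]
force: [-12.2, -1.1, 46.8]
```

```bash
python3 -m creep '[[0,0,-0.1,0,0],[0,0,-0.5,0,0],[0,0,-1.2,0,0],[0,0,-2,0,0],[0,0,-2.2,0,0]]'; python3 -m creep '[[-1.2,-1,0,0,0],[-1.2,-1,0,0,0],[-1.2,-1,0,0,0],[-1.2,-1,0,0,0]]'; python3 p.py pics/w6.png; python3 f.py pics/w6.png
python3 - <<'E'
from h import *
cv2.imwrite("pics/side6.png",cv2.resize(grab_frame("side")[150:300,220:460],None,fx=3,fy=3))
E
```

```text
clock: 12.08
position: [0.578, -0.0384, 0.2107]
tool_rot: [3.138, -0.001, 1.261]
force: [-0.0, -0.4, -0.8]
grip_width: 0.0004
finger_force: 0.0
clock: 12.58
position: [0.4984, -0.0884, 0.2079]
tool_rot: [-3.141, -0.0, 1.261]
force: [0.2, 0.6, 0.1]
grip_width: -0.0001
finger_force: 0.0
tool angle as dial 1.456349364144937 radial 0.1458491865514647 behind -0.03484233060378523 polar 1.6908472486964898 F [0.2 0.6 0.1]
[(np.float64(0.499), np.float64(1.42)), (np.float64(0.6), np.float64(1.44)), (np.float64(0.623), np.float64(1.47)), (np.float64(0.636), np.float64(1.45)), (np.float64(0.639), np.float64(1.46)), (np.float64(0.645), np.float64(1.43))]
```

View pics/w6.png

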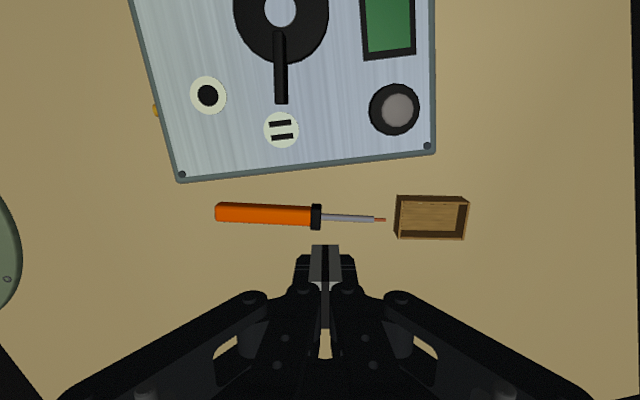

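View pics/side6.png

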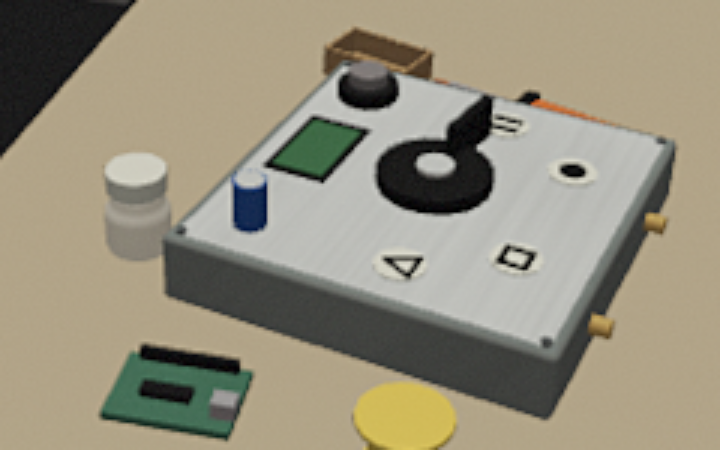

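```bash
python3 -c "
from workcell import bot
print(bot.job_done())"
```

```text
the job is handed in; nothing more can be done
None
```

I pushed the dial round to the two-bar mark (about 1.43–1.46 rad against 1.40, roughly 3–5 mm off at the mark), pressed the start button down to its stop and let it come up again, and handed the job in; the hand-in gave no verdict.

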